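# Close the gap in a packed row of diffusers

### The arm

A 6-joint arm with a two-finger parallel gripper is mounted at the origin on the work surface. World frame = base frame: x ahead of the robot, y to its left, z up, the work surface at z = 0. Lengths are in m, angles in rad, forces in N, time in s.
With the tool pointing down it reaches from about 0.35 to 0.975 m from the base axis. Payload 4.9 kg.
Tool frame: the origin (TCP) lies on the front face of the gripper's body, between the roots of the fingers; the fingertips stand 73 mm ahead of it and the grasp point (between the pads) lies 54 mm ahead of it (tip_extent is the distance from the TCP to the fingertips, in m); y points along the fingers, x is the direction in which the jaws open and shut, and the axes are right-handed (so a half turn about y gives the same grasp; the last joint's range is limited). The gripper opens to 85 mm and grips with 20 to 120 N. Pads are 22 mm wide; open, the fingers measure 114 mm over their backs; the gripper's body (76 mm by 85 mm) begins 54 mm behind the grasp point. The pads swing forward as they close: fully open they stand 13 mm farther back than shut.
Start: joints at [0.998, 0.053, 1.613, -0, 1.476, -0.119], TCP at [0.274, 0.562, 0.304] pointing down, gripper open.
Joint ranges: [-3.01, 3.01], [-1.01, 2.22], [0.06, 2.58], [-1.02, 4.17], [0.09, 2.62], [-3.14, 3.14]. Speed limits (rad/s): [2.57, 2.57, 3.14, 3.14, 3.14, 3.14].

### API

Orientations are given as a unit quaternion [w, x, y, z].
In Python, from plant import state, grab_frame, camera_info, job_done, tip_extent gives the robot as it stands.
- The arm moves only by the tool carry_out, never from a script. Its argument "rows" is a list that holds one entry, the list of rows, each a list of 7 numbers: the turn, a rotation vector about the world's x, y, z as a fraction of full scale, then the shift along the world's x, y, z as a fraction of full scale, then the finger opening in mm, from 0 to 85.4. A call has 1 to 5 rows; each row shifts and turns the commanded pose from where the row before left it; what a row does not reach is not made up. Full scale, the value 1, is 40 mm for a shift and 4 degrees for a turn. A row lasts 1/10 s, in which the tool goes at most 50 mm and 8.59 degrees, less where a joint would pass 70% of its speed; a pose out of reach is approached as far as the arm can. A call with a number of a shift or a turn outside -1 to 1 is refused whole. A call with a gripper value outside its range is refused whole. The fingers move at their own pace and stop on an object; the grip force is fixed at half the most. Time passes only in rows, so rows that do not move let the fingers close. It gives the time, the measured TCP pose, the force and the opening at its end, in the units of the state.
- state(): the state, without advancing time (a new reading comes with each control period).
- grab_frame(name): name is "side" or "top"; returns the picture (480x640x3 uint8, blue, green, red); there is no depth.
- camera_info(name): a dict with "intrinsics" (3x3 intrinsics, pixels), "xyz" and "rotation" of the camera in the world. Camera axes: x right, y down, z forward; pixel columns grow to the right and rows downward; lengths in m; the calibration is good to about 2 mm. A picture is of the moment at which its call begins. camera_info takes no time and is no camera call.
- job_done(): hands the job in, once; it reports no verdict.
The state is a dict: "time": time; "joint_pos": joint angles; "joint_vel": joint speeds; "joint_efforts": joint torques, N m; "tool_pos": TCP position; "tool_rot": TCP orientation; "contact_force": force on the tool from outside, world axes, zero at the start; "ft_torque": the same for the moment, N m; "gripper_width": opening from 0.0 (shut) to 1.0 (fully open).
Only numpy, scipy, OpenCV 4.12 (cv2) and the standard library are available. Lean on these libraries where they do the work, as an engineer would, in place of code of your own. Each camera call takes 0.05 s, during which the arm holds its last target.

### The job

Put the loose diffuser into the gap in the row on the staging lane: stand it on the board in front of the gap, then slide it in between its two neighbours, letting it nudge them aside, until it is home against the back rail, with its grip bar pointing to the front like the others. The gap is too narrow and the row gives way unevenly, so go by feel: gently, without forcing the housings (no more than about 12 N against a neighbour or the rail) and without tipping any of them or crowding one out of the row. Do not take hold of or push the others with the gripper, leave the rest of the bench alone, and let go when it is in.

Things in the scene. Friction and masses are not known exactly. Their poses are not given: they have to be found in the camera images.
- diffuser: The loose aroma diffuser, alone on the bench at the left. Black foot ring and lid 64 mm across (widest parts), frosted tank 60 across between; lid top 92 above the underside; on the lid a raised grip bar 46 long x 12 thick x 26 high (top at 118). About 0.4 kg, plastic. Origin: centre of the underside; z up; the grip bar runs along x through the centre.
- lane: Staging lane, fixed: smooth white board 220 deep (x) x 430 long (y) x 18 thick. Origin: centre of its underside; x from the open front edge (-110) to the back, y along the row (+y is left seen from the robot), z up. A two-bar stop rail, 106 high above the bench, stands at the back, front face at x = +85: a diffuser touching it has its centre at x = +53.
- rail: The stop rail, fixed to the lane: two level bars on posts. Origin: on its front face, mid-length, on the board (lane x 85, y 0, z 18), axes as the lane. Two clear upright lane guides, 5 thick, 88 high, reaching 70 mm in front of the row line, bound the row left and right. They are fixed but clamped by hand, places unmeasured: the full row of five has 3 to 6 mm to spare in all between them.
- row1: Diffuser like the loose one (same size, origin, axes), standing loose in the row, at its left (+y) end, next to the left guide.
- row2: Diffuser like the loose one, loose in the row: left neighbour of the gap. The gap between row2 and row3 is at first 18 to 22 mm wide, narrower than a diffuser. The left pair (row1, row2) can slide left only 3 to 42 mm before it stops solid at its guide, the right pair 3 to 50 mm to the right: which gives more is found by feel.
- row3: Diffuser like the loose one, loose in the row: right neighbour of the gap. All four stand 0 to 3 mm off the rail, and slide easily on board, rail and each other (friction about 0.2; 1 to 4 N to shift a pair).
- row4: Diffuser like the loose one, standing loose in the row, at its right (-y) end, next to the right guide.
- bell: A glossy black bell-shaped cover, 68 mm across, 132 high, standing loose on the bench near the loose diffuser (either may be the nearer one). Origin: centre of the underside. A bystander.
Not all that is in view belongs to the job. What is shaped like the row1 but yellow is not meant.

How it is judged:
By the outcome, as a careful person would: the job done as asked, in the order asked, and still so for the second after the job is handed in, with the robot touching nothing.
It also fails if it takes over 67 s, if anything falls off the work surface, if the arm or the gripper's body presses on something with over 40 N, if the wrist force passes 120 N, or if a joint passes its speed limit or range.

## Working session

There is one attempt and no reset: what is moved stays moved. The work goes in short steps, Python scripts to look and compute and a tool call to move; the robot and the scene stay as the last step left them, time stands still between calls to the robot, and variables do not carry over. Pictures are saved under pics/ and viewed, and the job is handed in when it is done.

Besides the shell and the picture viewer there is one more tool, called by a JSON object that holds its "method" and its "body", one argument or row to a line. carry_out: Moves the arm, as the interface text tells. Shift numbers are shares of 40 mm and turn numbers shares of 4 degrees, none past 1 either way. Its arguments: {"type":"object","properties":{"rows":{"type":"array"}},"required":["rows"]}

```bash
ls; mkdir -p pics; python3 - <<'E'
from plant import *
import cv2
print(state()); print(tip_extent)
for n in("side","top"):
    print(n,camera_info(n)); cv2.imwrite(f"pics/{n}0.png",grab_frame(n))
E
```

```text
pics
{'time': 0.0, 'joint_pos': array([ 9.98023233e-01,  5.33902765e-02,  1.61432422e+00,  3.22005208e-05,
        1.47600144e+00, -1.19047047e-01]), 'joint_vel': array([-0.00024544, -0.00079589, -0.00014218,  0.00091989, -0.0006428 ,
        0.0012985 ]), 'joint_efforts': array([-7.05626808e-04, -3.93704939e+01, -3.70164692e+01, -2.62115946e-04,
        7.37747789e-03,  9.30862001e-06]), 'tool_pos': array([0.27370499, 0.56134411, 0.30262409]), 'tool_rot': array([-0.59934049,  0.59995879,  0.37404205, -0.3754104 ]), 'contact_force': array([-0.14085547,  0.38436536,  0.20074991]), 'ft_torque': array([ 0.06334773, -0.01691527,  0.02604224]), 'gripper_width': 1.0010099707717621}
0.0726
side {'intrinsics': array([[593.07101439,   0.        , 318.04760979],
       [  0.        , 593.07101439, 234.57977038],
       [  0.        ,   0.        ,   1.        ]]), 'xyz': array([ 0.10247222, -0.48891265,  0.81108259]), 'rotation': array([-0.35129986,  0.87469081, -0.31106856,  0.12141144])}
top {'intrinsics': array([[557.88439288,   0.        , 323.8970499 ],
       [  0.        , 557.88439288, 248.00604166],
       [  0.        ,   0.        ,   1.        ]]), 'xyz': array([0.43966511, 0.07120156, 1.19218461]), 'rotation': array([-0.03247926,  0.71172959, -0.70078386,  0.03588964])}
```

View pics/side0.png

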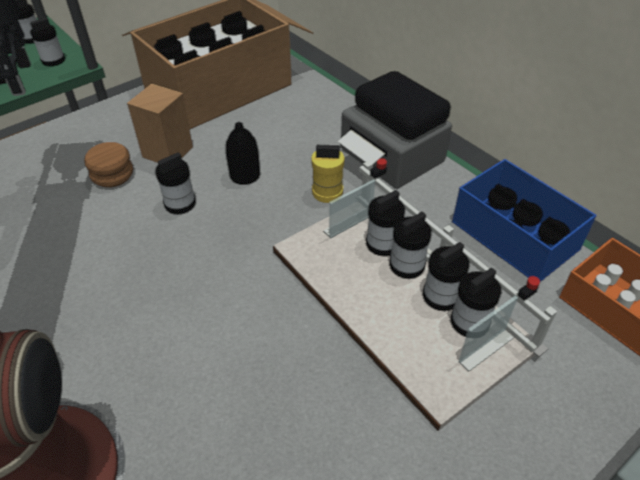

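View pics/top0.png

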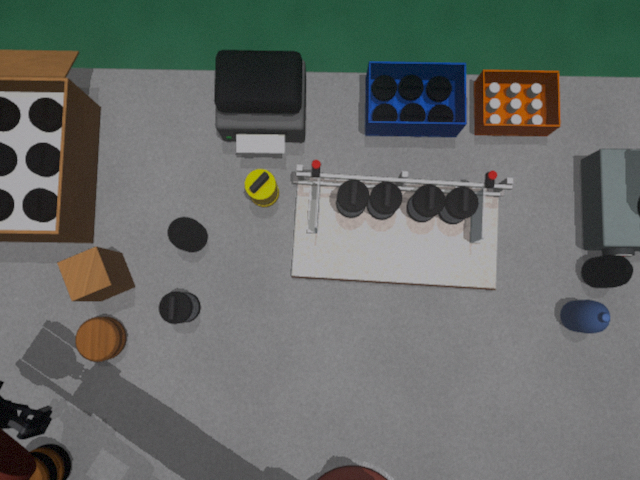

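The side view shows the loose diffuser at about (177,185), the bell at (242,155), the row at (385..477, 200..310), and a yellow decoy. In the top view the diffuser is at (178,307) and the row is at (352..458, 200). Next I'll zoom in and measure.

```bash
cat > h.py <<'E'
import numpy as np, cv2
from scipy.spatial.transform import Rotation as R
from plant import camera_info
C={n:camera_info(n) for n in("side","top")}
def rot(n):
    q=C[n]["rotation"]; return R.from_quat([q[1],q[2],q[3],q[0]]).as_matrix()
def ray(n,u,v):
    d=rot(n)@np.linalg.inv(C[n]["intrinsics"])@[u,v,1]; return np.array(C[n]["xyz"]),d
def onz(n,u,v,z):
    o,d=ray(n,u,v); return o+d*(z-o[2])/d[2]
def proj(n,p):
    c=rot(n).T@(np.array(p)-C[n]["xyz"]); q=C[n]["intrinsics"]@c; return q[:2]/q[2]
def tri(a,b):
    o1,d1=ray("top",*a);o2,d2=ray("side",*b)
    s=np.linalg.lstsq(np.c_[d1,-d2],o2-o1,rcond=None)[0]
    p,q=o1+s[0]*d1,o2+s[1]*d2
    return (p+q)/2,np.linalg.norm(p-q)
def crop(img,x,y,w,h,k,f):
    cv2.imwrite(f,cv2.resize(img[y:y+h,x:x+w],None,fx=k,fy=k,interpolation=cv2.INTER_CUBIC))
E
python3 - <<'E'
from h import *
t=cv2.imread("pics/top0.png");s=cv2.imread("pics/side0.png")
g=lambda a:cv2.convertScaleAbs((255*(a/255.)**0.5),alpha=1.2)
crop(g(t),280,150,250,150,3,"pics/t_row.png")
crop(g(t),140,205,120,130,4,"pics/t_loose.png")
crop(g(s),270,150,290,200,2.7,"pics/s_row.png")
crop(g(s),140,110,130,110,5,"pics/s_loose.png")
for uv in [(297,182),(293,276),(496,288),(503,190)]: print(onz("top",*uv,0.018))
for uv in [(275,249),(438,427)]: print(onz("side",*uv,0.018))
E
```

```text
[0.69453468 0.12607646 0.018     ]
[0.49345028 0.13049241 0.018     ]
[ 0.4748279 -0.2968857  0.018    ]
[ 0.68438342 -0.31494538  0.018     ]
[0.4919225  0.12313778 0.018     ]
[ 0.46959402 -0.29656008  0.018     ]
```

View pics/t_row.png

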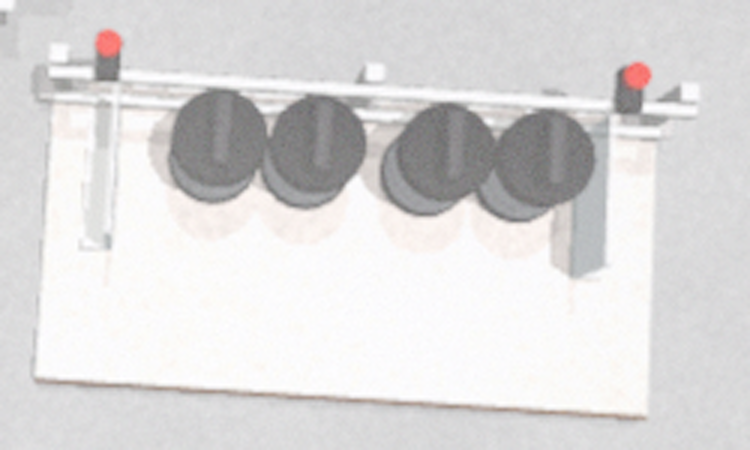

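View pics/t_loose.png

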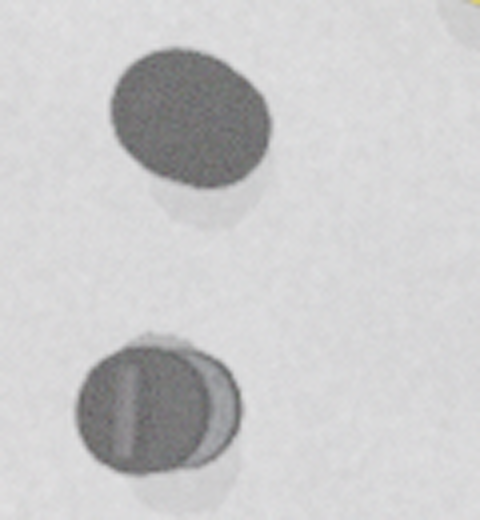

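View pics/s_row.png

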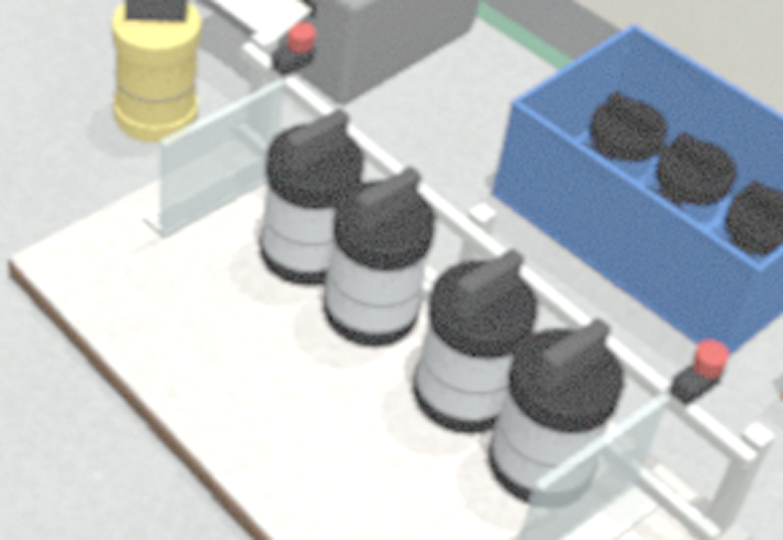

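View pics/s_loose.png

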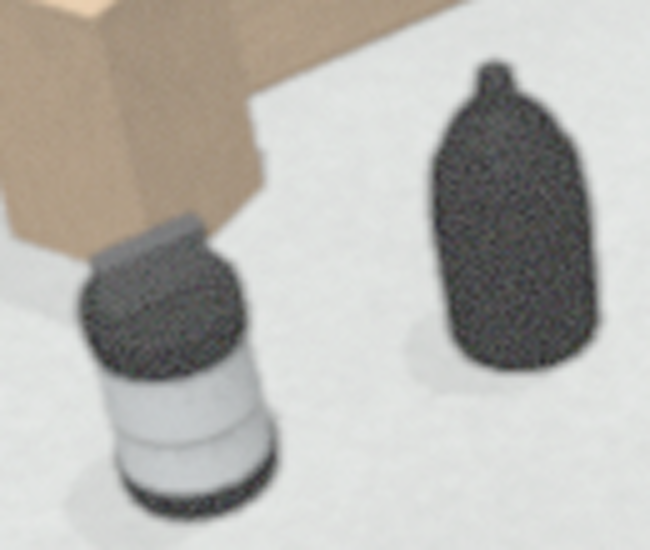

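```bash
python3 - <<'E'
from h import *
t=cv2.imread("pics/top0.png");s=cv2.imread("pics/side0.png")
g=cv2.cvtColor(t,cv2.COLOR_BGR2GRAY)
k=6
for name,(x,y,w,h),z in [("row",(325,170,165,65),.110),("loose",(150,280,60,55),.092)]:
    c=cv2.resize(g[y:y+h,x:x+w],None,fx=k,fy=k,interpolation=cv2.INTER_CUBIC)
    c=cv2.convertScaleAbs(255*(c/255.)**.6)
    r=.032*557.9/(1.192-z)*k
    o=cv2.HoughCircles(c,cv2.HOUGH_GRADIENT,1,20*k,param1=80,param2=8,minRadius=int(r*.94),maxRadius=int(r*1.06))
    for q in o[0][:6]: u,v=x+(q[0]+.5)/k-.5,y+(q[1]+.5)/k-.5; print(name,u.round(1),v.round(1),round(q[2]/r,3),onz("top",u,v,z).round(4))
# big views
f=lambda a:cv2.convertScaleAbs((255*(a/255.)**0.45),alpha=1.2)
crop(f(t),335,175,50,55,10,"pics/a.png")
crop(f(t),290,155,60,60,10,"pics/gl.png")
crop(f(t),460,165,60,80,7,"pics/gr.png")
E
```

```text
row 381.3 203.0 0.976 [ 0.6353 -0.0447  0.11  ]
row 421.3 205.2 0.999 [ 0.6323 -0.1234  0.11  ]
row 452.0 207.5 0.977 [ 0.6286 -0.1837  0.11  ]
row 352.7 195.3 0.956 [0.6497 0.0118 0.11  ]
loose 174.3 307.3 0.971 [0.4251 0.3578 0.092 ]
```

View pics/gl.png

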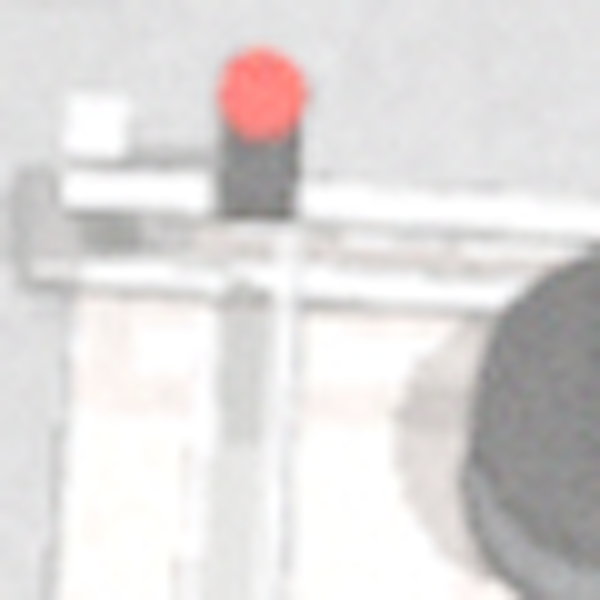

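View pics/gr.png

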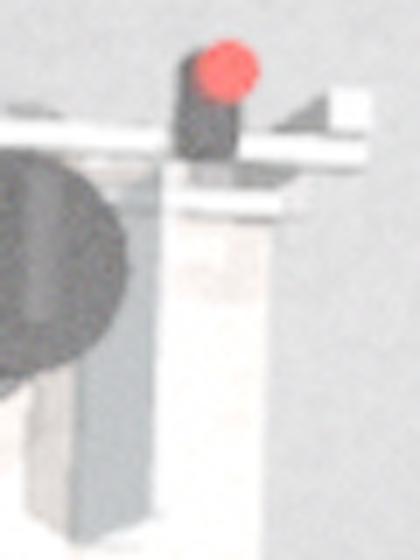

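```bash
python3 - <<'E'
from h import *
fl=onz("top",293,276,.018)[:2]; fr=onz("top",496,288,.018)[:2]
fl2=onz("side",275,249,.018)[:2]; fr2=onz("side",438,427,.018)[:2]
yh=((fl+fl2)-(fr+fr2));yh/=np.linalg.norm(yh); xh=np.array([yh[1],-yh[0]])
c=(fl+fr+fl2+fr2)/4+.11*xh; print("lane c",c,"yaw deg",np.degrees(np.arctan2(xh[1],xh[0])))
L=lambda p:(np.round([(p[:2]-c)@xh*1000,(p[:2]-c)@yh*1000],1))
for u,v in [(219.5,138),(318,144.5),(447.5,152),(545.5,159.5)]:
    p=onz("top",280+u/3,150+v/3,.110); print("lid",p.round(4),L(p))
# side lid bars: ends of bar (front-top, back-top) in side crop 2.7
for a,b in [((293,143),(342,115)),((362,202),(413,175)),((463,290),(517,258)),((550,358),(604,326))]:
    A=onz("side",270+a[0]/2.7,150+a[1]/2.7,.136);B=onz("side",270+b[0]/2.7,150+b[1]/2.7,.136); print("bar side",L(A),L(B),L((A+B)/2))
for a,b in [((222,92),(221,162)),((325,97),(323,165)),((457,105),(456,178)),((558,113),(558,182))]:
    A=onz("top",280+a[0]/3,150+a[1]/3,.136);B=onz("top",280+b[0]/3,150+b[1]/3,.136); print("bar top",L(A),L(B))
for n,u,v,z in [("side",330,204.4,.106),("side",330,235.9,.018),("side",270+283/2.7,150+82/2.7,.106),("side",470,150+490/2.7,.106),("side",270+668/2.7,150+400/2.7,.106),
  ("top",280+110/3,150+245/3,.018),("top",280+80/3,150+245/3,.106),("top",460+75/7,165+545/7,.018),("top",460+155/7,165+512/7,.106),("top",460+25/7,165+512/7,.018)]:
    print("guide",n,z,L(onz(n,u,v,z)))
p=onz("top",175.9,307.75,.092);print("loose lid",p,L(p))
A=onz("top",140+129/4,205+365/4,.118);B=onz("top",140+125/4,205+458/4,.118);print("loose bar",A,B)
A=onz("side",140+93/5,110+262/5,.118);B=onz("side",140+195/5,110+215/5,.118);print("loose bar side",A,B,(A+B)/2, np.linalg.norm(A-B))
print("bell top", )
from plant import state
s=state();q=s["tool_rot"];print(R.from_quat([q[1],q[2],q[3],q[0]]).as_matrix().round(3))
E
```

```text
lane c [ 0.59232036 -0.09026551] yaw deg -2.7677393139237605
lid [0.6484 0.0108 0.11  ] [ 51.1 103.6]
lid [ 0.6451 -0.0539  0.11  ] [51.  38.9]
lid [ 0.6415 -0.1389  0.11  ] [ 51.5 -46.2]
lid [ 0.6376 -0.2032  0.11  ] [  50.7 -110.6]
bar side [30.4 98.5] [71.4 99.7] [50.9 99.1]
bar side [30.2 35.3] [70.1 34.1] [50.1 34.7]
bar side [ 29.1 -50.1] [ 71.1 -50.9] [ 50.1 -50.5]
bar side [  32.2 -113.3] [  72.6 -115.2] [  52.4 -114.3]
bar top [ 76. 105.] [ 30.6 103. ]
bar top [77.1 38.8] [32.9 37.8]
bar top [ 77.3 -46.1] [ 29.9 -47.5]
bar top [  76.3 -111. ] [  31.6 -112.8]
guide side 0.106 [-16.9 168.7]
guide side 0.018 [-11.1 175.1]
guide side 0.106 [ 85.6 170.8]
guide side 0.106 [ -15.2 -158.7]
guide side 0.106 [  84.8 -159. ]
guide top 0.018 [-12.4 172.1]
guide top 0.106 [-24.8 190.3]
guide top 0.018 [ -15.3 -155.3]
guide top 0.106 [ -15.5 -154.1]
guide top 0.018 [  -6.3 -139.7]
loose lid [0.42436373 0.35467679 0.092     ] [-189.2  436.3]
loose bar [0.44651303 0.35585205 0.118     ] [0.40231076 0.35592598 0.118     ]
loose bar side [0.40434556 0.35442071 0.118     ] [0.44707013 0.35471778 0.118     ] [0.42570784 0.35456924 0.118     ] 0.04272560578114959
bell top
[[ 0.438 -0.001 -0.899]
 [ 0.899 -0.002  0.438]
 [-0.002 -1.     0.   ]]
```

Measurements:
- The lane centre is at (0.592, -0.090) with a yaw of about -2.7°.
- The row lids are at lane y ≈ 103, 38, -47 and -112, so the gap is about 21 mm, as it should be.
- The guides are at about +170 and -155.5, a span of 325, which is plausible. So the right pair gives about 11 mm and the left about 34 mm.
- The loose diffuser is at (0.425, 0.355) with its bar along world x.

I'll move above it now.

{"method": "carry_out", "body": {
  "rows": [
    [[0, 0, 0.929, 0.54, -0.74, 0, 50], [0, 0, 0.929, 0.54, -0.74, 0, 50], [0, 0, 0.929, 0.54, -0.74, 0, 50], [0, 0, 0.929, 0.54, -0.74, 0, 50], [0, 0, 0.929, 0.54, -0.74, 0, 50]]
  ]
}}

```text
time: 0.6
tool_pos: [0.3824, 0.4123, 0.3033]
tool_rot: [-0.531, 0.531, 0.467, -0.468]
contact_force: [0.2, 0.4, -0.0]
gripper_width: 0.583
```

{"method": "carry_out", "body": {
  "rows": [
    [[0, 0, 0.929, 0.54, -0.74, 0, 50], [0, 0, 0.929, 0.54, -0.74, 0, 50], [0, 0, 0, 0, 0, -0.8, 50], [0, 0, 0, 0, 0, -0.6, 50], [0, 0, 0, 0, 0, 0, 50]]
  ]
}}

```text
time: 1.1
tool_pos: [0.4234, 0.3529, 0.243]
tool_rot: [0.501, -0.499, -0.497, 0.503]
contact_force: [-0.2, -0.5, -1.3]
gripper_width: 0.587
```

```bash
cat > st.py <<'E'
from h import *
from plant import state,grab_frame
s=state();q=s["tool_rot"];M=R.from_quat([q[1],q[2],q[3],q[0]]).as_matrix()
print(s["time"],s["tool_pos"].round(4),"F",s["contact_force"].round(2),"T",s["ft_torque"].round(3),"w",round(s["gripper_width"]*85.4,1));print(M.round(4).tolist(), s["joint_pos"].round(2))
E
python3 - <<'E'
import st
from st import *
t=grab_frame("top");v=grab_frame("side");cv2.imwrite("pics/t1.png",t);crop(v,60,50,260,190,3,"pics/s1.png")
E
```

```text
1.1 [0.4234 0.3529 0.243 ] F [-0.17 -0.47 -1.31] T [-0.034 -0.014  0.054] w 50.1
[[0.0007, -0.0076, -1.0], [1.0, -0.0047, 0.0007], [-0.0047, -1.0, 0.0076]] [ 0.56 -0.07  1.84  0.    1.38 -1.01]
```

View pics/s1.png

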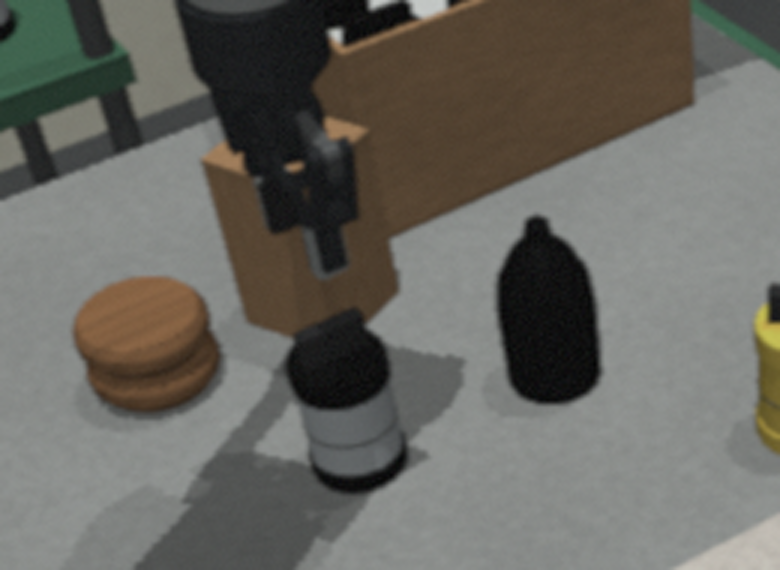

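The open jaws are centred above the bar in the view (bar at about (330,325) in the crop), and the bell is clear. Next I'll descend and grip.

{"method": "carry_out", "body": {
  "rows": [
    [[0, 0, 0, 0.03, 0.04, -0.7, 50], [0, 0, 0, 0, 0, -0.6, 50], [0, 0, 0, 0, 0, -0.4, 50], [0, 0, 0, 0, 0, -0.15, 50], [0, 0, 0, 0, 0, 0, 50]]
  ]
}}

```text
time: 1.7
tool_pos: [0.4263, 0.3563, 0.1739]
tool_rot: [0.5, -0.5, -0.5, 0.5]
contact_force: [-0.2, 0.6, 1.2]
gripper_width: 0.584
```

{"method": "carry_out", "body": {
  "rows": [
    [[0, 0, 0, 0, 0, 0, 0], [0, 0, 0, 0, 0, 0, 0], [0, 0, 0, 0, 0, 0, 0], [0, 0, 0, 0, 0, 0, 0], [0, 0, 0, 0, 0, 0, 0]]
  ]
}}

```text
time: 2.2
tool_pos: [0.4271, 0.3568, 0.1754]
tool_rot: [-0.5, 0.5, 0.501, -0.499]
contact_force: [0.1, 1.3, 5.6]
gripper_width: 0.119
```

```bash
python3 - <<'E'
import st
from st import *
v=grab_frame("side");crop(v,110,80,130,140,4,"pics/s2.png")
E
```

```text
2.2 [0.4271 0.3568 0.1754] F [0.08 1.33 5.6 ] T [ 0.158 -0.009 -0.052] w 10.1
[[-0.0002, 0.0023, -1.0], [1.0, 0.0019, -0.0002], [0.0019, -1.0, -0.0023]] [ 0.56  0.    1.89  0.    1.25 -1.01]
```

View pics/s2.png

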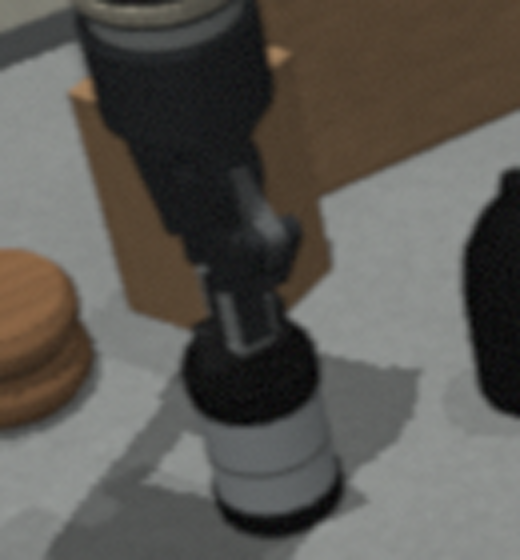

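It's gripped (10 mm opening, fingers on the bar). I'll lift and carry it.

{"method": "carry_out", "body": {
  "rows": [
    [[0, 0, 0, 0, 0, 0.2, 0], [0, 0, 0, 0, 0, 0.5, 0], [0, 0, 0, 0, 0, 0.6, 0], [0, 0, 0, 0, 0, 0.4, 0], [0, 0, 0, 0, 0, 0, 0]]
  ]
}}

```text
time: 2.75
tool_pos: [0.4272, 0.3566, 0.2444]
tool_rot: [-0.5, 0.5, 0.502, -0.499]
contact_force: [0.9, 1.1, -2.9]
gripper_width: 0.122
```

```bash
python3 - <<'E'
import st
from st import *
v=grab_frame("side");crop(v,110,60,130,160,3.7,"pics/s3.png")
print(onz("side",245,177,0))
E
```

```text
2.75 [0.4272 0.3566 0.2444] F [ 0.88  1.07 -2.94] T [ 0.035 -0.05  -0.018] w 10.4
[[-0.0002, 0.0038, -1.0], [1.0, 0.0022, -0.0002], [0.0022, -1.0, -0.0038]] [ 0.56 -0.07  1.83 -0.    1.37 -1.01]
[5.72106602e-01 3.40659723e-01 1.11022302e-16]
```

View pics/s3.png

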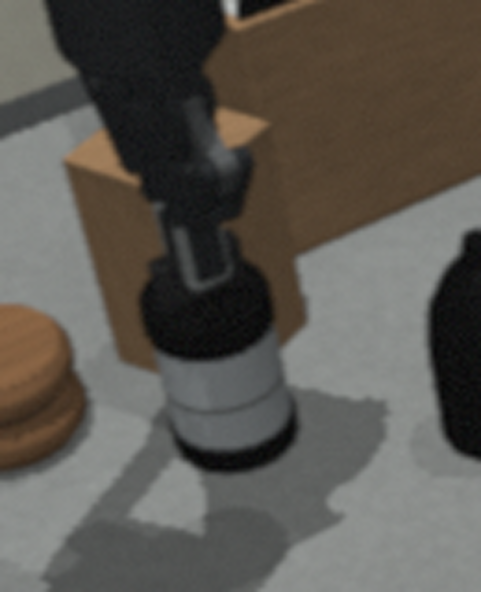

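{"method": "carry_out", "body": {
  "rows": [
    [[0, 0, 0, 0, -0.5, 0, 0], [0, 0, 0, 0, -0.93, 0, 0], [0, 0, 0, 0, -0.93, 0, 0], [0, 0, 0, 0, -0.93, 0, 0], [0, 0, 0, 0, -0.93, 0, 0]]
  ]
}}

```text
time: 3.3
tool_pos: [0.4252, 0.1857, 0.2396]
tool_rot: [0.5, -0.499, -0.499, 0.501]
contact_force: [1.2, 0.3, -2.1]
gripper_width: 0.122
```

{"method": "carry_out", "body": {
  "rows": [
    [[0, 0, -0.2, 0, -0.93, 0, 0], [0, 0, -0.2, 0, -0.93, 0, 0], [0, 0, -0.275, 0.3, -0.93, 0, 0], [0, 0, 0, 0.59, -0.93, 0, 0], [0, 0, 0, 0.59, -0.93, 0, 0]]
  ]
}}

```text
time: 3.8
tool_pos: [0.4849, -0.0002, 0.24]
tool_rot: [0.512, -0.511, -0.488, 0.489]
contact_force: [-0.0, 0.9, -3.2]
gripper_width: 0.123
```

{"method": "carry_out", "body": {
  "rows": [
    [[0, 0, 0, 0.59, -0.93, 0, 0], [0, 0, 0, 0.59, -0.6, 0, 0], [0, 0, 0, 0.24, -0.2, 0, 0], [0, 0, 0, 0, 0, 0, 0], [0, 0, 0, 0, 0, 0, 0]]
  ]
}}

```text
time: 4.3
tool_pos: [0.5414, -0.0671, 0.2404]
tool_rot: [0.513, -0.51, -0.488, 0.489]
contact_force: [0.0, 0.9, -3.6]
gripper_width: 0.12
```

```bash
python3 - <<'E'
import st
from st import *
f=lambda a:cv2.convertScaleAbs((255*(a/255.)**0.5),alpha=1.2)
v=grab_frame("side");crop(f(v),270,110,290,220,2.7,"pics/s4.png")
v=grab_frame("top");crop(f(v),280,150,250,150,3,"pics/t4.png")
E
```

```text
4.3 [ 0.5414 -0.0671  0.2404] F [ 0.01  0.95 -3.61] T [-0.049 -0.018  0.011] w 10.3
[[0.0466, -0.0032, -0.9989], [0.9989, 0.0013, 0.0466], [0.0011, -1.0, 0.0033]] [-0.26 -0.09  1.86  0.    1.37 -1.78]
```

View pics/s4.png

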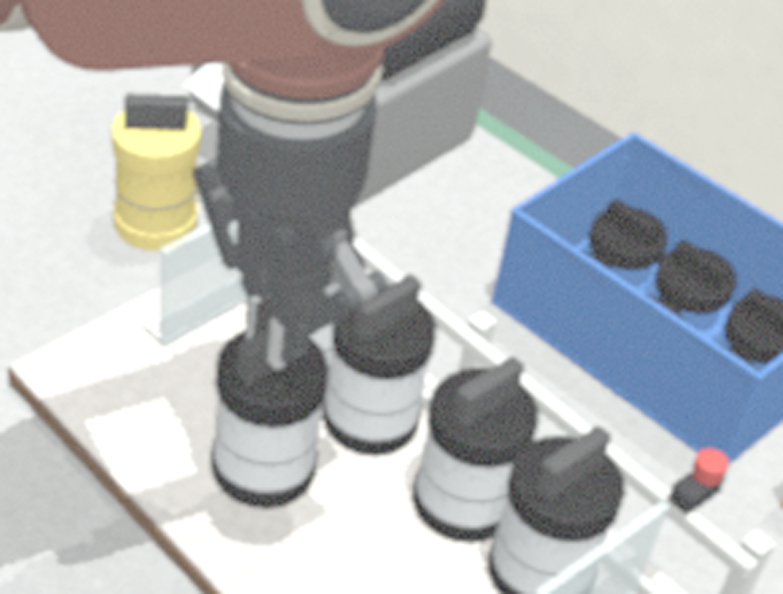

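View pics/t4.png

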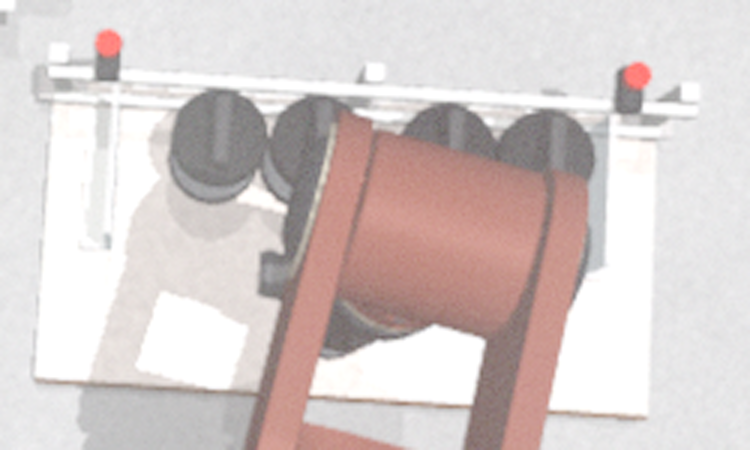

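Carried over the board and held upright, in front of the row (lid at about (270,370) in the side crop). I need 25 mm more to the right, then down.

{"method": "carry_out", "body": {
  "rows": [
    [[0, 0, 0, 0.05, -0.35, -0.3, 0], [0, 0, 0, 0, -0.28, -0.35, 0], [0, 0, 0, 0, 0, -0.25, 0], [0, 0, 0, 0, 0, -0.1, 0], [0, 0, 0, 0, 0, 0, 0]]
  ]
}}

```text
time: 4.9
tool_pos: [0.5436, -0.0928, 0.2002]
tool_rot: [0.513, -0.511, -0.488, 0.489]
contact_force: [-0.7, -0.3, -3.9]
gripper_width: 0.12
```

{"method": "carry_out", "body": {
  "rows": [
    [[0, 0, 0, 0, 0, -0.05, 0], [0, 0, 0, 0, 0, -0.05, 0], [0, 0, 0, 0, 0, 0, 0], [0, 0, 0, 0, 0, 0, 0]]
  ]
}}

```text
time: 5.3
tool_pos: [0.5445, -0.093, 0.1982]
tool_rot: [-0.511, 0.512, 0.488, -0.488]
contact_force: [0.3, -0.5, -4.3]
gripper_width: 0.121
```

```bash
python3 - <<'E'
import st
from st import *
E
```

```text
5.3 [ 0.5445 -0.093   0.1982] F [ 0.3  -0.46 -4.26] T [-0.031 -0.013 -0.079] w 10.3
[[0.0467, 0.0005, -0.9989], [0.9989, -0.0002, 0.0467], [-0.0001, -1.0, -0.0005]] [-0.3  -0.03  1.88 -0.    1.29 -1.83]
```

{"method": "carry_out", "body": {
  "rows": [
    [[0, 0, 0, 0, 0, -0.06, 0], [0, 0, 0, 0, 0, -0.06, 0], [0, 0, 0, 0, 0, 0, 0]]
  ]
}}

```text
time: 5.6
tool_pos: [0.5446, -0.0931, 0.1935]
tool_rot: [-0.511, 0.512, 0.488, -0.488]
contact_force: [0.3, -0.0, -0.8]
gripper_width: 0.118
```

{"method": "carry_out", "body": {
  "rows": [
    [[0, 0, 0, 0, 0, -0.05, 0], [0, 0, 0, 0, 0, 0, 0], [0, 0, 0, 0, 0, 0, 0]]
  ]
}}

```text
time: 5.9
tool_pos: [0.5455, -0.0934, 0.1935]
tool_rot: [-0.511, 0.513, 0.489, -0.488]
contact_force: [-1.0, -0.7, 5.5]
gripper_width: 0.118
```

The base met the board at z=0.1935, exactly as predicted. I'll ease the pressure a little and check the view.

{"method": "carry_out", "body": {
  "rows": [
    [[0, 0, 0, 0, 0, 0.035, 0], [0, 0, 0, 0, 0, 0, 0]]
  ]
}}

```text
time: 6.1
tool_pos: [0.5449, -0.0933, 0.1935]
tool_rot: [-0.511, 0.512, 0.488, -0.488]
contact_force: [-0.6, 0.4, 3.5]
gripper_width: 0.122
```

```bash
python3 - <<'E'
import st
from st import *
f=lambda a:cv2.convertScaleAbs((255*(a/255.)**0.5),alpha=1.2)
v=grab_frame("side");cv2.imwrite("pics/s5r.png",v);crop(f(v),300,150,230,200,3,"pics/s5.png")
E
```

```text
6.1 [ 0.5449 -0.0933  0.1935] F [-0.57  0.43  3.52] T [ 0.018 -0.024  0.046] w 10.4
[[0.047, 0.0017, -0.9989], [0.9989, -0.0006, 0.047], [-0.0005, -1.0, -0.0018]] [-0.3  -0.02  1.88 -0.    1.28 -1.83]
```

View pics/s5.png

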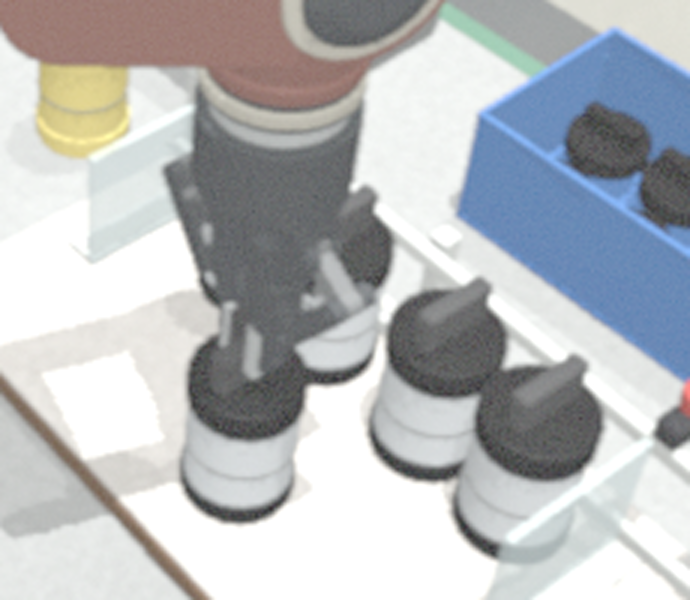

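Standing upright on the board. I'll check its position against projected foot-ring extents, using row3 as the control.

```bash
cat >> h.py <<'E'
c0=np.array([.5923,-.0903]); _a=np.radians(-2.77); xh=np.array([np.cos(_a),np.sin(_a)]); yh=np.array([-xh[1],xh[0]])
def W(x,y): return c0+xh*x/1000+yh*y/1000
def Ln(p): d=np.array(p[:2])-c0; return np.round([d@xh*1000,d@yh*1000],1)
def ext(n,p,z):
    a=np.linspace(0,2*np.pi,90); q=np.array([proj(n,[p[0]+.032*np.cos(t),p[1]+.032*np.sin(t),z]) for t in a])
    return q.min(0),q.max(0)
E
python3 - <<'E'
from h import *
T=lambda e:[((x-[300,150])*3).round(0) for x in e]
print("loose TCP lane",Ln([.5446,-.0932]))
for nm,p in [("loose",[.5440,-.0932]),("row3",W(51.5,-47))]:
    print(nm,"foot z.018",T(ext("side",p,.018)),"lid",T(ext("side",p,.110)))
E
```

```text
loose TCP lane [-47.5  -5.2]
loose foot z.018 [array([176., 432.]), array([293., 526.])] lid [array([184., 324.]), array([309., 420.])]
row3 foot z.018 [array([361., 396.]), array([477., 487.])] lid [array([382., 287.]), array([506., 380.])]
```

The control and the loose diffuser agree to about 1 mm. The diffuser is at lane (-48, -5) and the gap centre is at y ≈ -4.5. Sliding forward to just short of contact.

{"method": "carry_out", "body": {
  "rows": [
    [[0, 0, 0, 0.15, -0.007, 0, 0], [0, 0, 0, 0.25, -0.012, 0, 0], [0, 0, 0, 0.25, -0.012, 0, 0], [0, 0, 0, 0.25, -0.012, 0, 0], [0, 0, 0, 0.15, -0.007, 0, 0]]
  ]
}}

```text
time: 6.65
tool_pos: [0.5875, -0.0953, 0.1935]
tool_rot: [-0.511, 0.512, 0.488, -0.488]
contact_force: [-1.4, 0.4, 3.3]
gripper_width: 0.123
```

{"method": "carry_out", "body": {
  "rows": [
    [[0, 0, 0, 0, 0, 0, 0], [0, 0, 0, 0, 0, 0, 0]]
  ]
}}

```text
time: 6.85
tool_pos: [0.5874, -0.0953, 0.1935]
tool_rot: [-0.511, 0.512, 0.489, -0.488]
contact_force: [2.2, 0.1, 4.5]
gripper_width: 0.121
```

{"method": "carry_out", "body": {
  "rows": [
    [[0, 0, 0, 0.035, -0.0017, 0, 0], [0, 0, 0, 0.035, -0.0017, 0, 0], [0, 0, 0, 0.035, -0.0017, 0, 0], [0, 0, 0, 0.035, -0.0017, 0, 0], [0, 0, 0, 0, 0, 0, 0]]
  ]
}}

```text
time: 7.35
tool_pos: [0.5921, -0.0955, 0.1935]
tool_rot: [-0.511, 0.512, 0.488, -0.488]
contact_force: [-0.9, 0.5, 6.3]
gripper_width: 0.122
```

{"method": "carry_out", "body": {
  "rows": [
    [[0, 0, 0, 0.03, -0.0015, 0, 0], [0, 0, 0, 0.03, -0.0015, 0, 0], [0, 0, 0, 0, 0, 0, 0]]
  ]
}}

```text
time: 7.65
tool_pos: [0.5945, -0.0956, 0.1934]
tool_rot: [-0.511, 0.512, 0.488, -0.488]
contact_force: [-2.0, 0.2, 6.6]
gripper_width: 0.118
```

{"method": "carry_out", "body": {
  "rows": [
    [[0, 0, 0, 0.03, -0.0015, 0, 0], [0, 0, 0, 0.03, -0.0015, 0, 0], [0, 0, 0, 0, 0, 0, 0]]
  ]
}}

```text
time: 7.95
tool_pos: [0.5969, -0.0957, 0.1934]
tool_rot: [-0.511, 0.512, 0.488, -0.488]
contact_force: [-1.6, -0.3, 6.3]
gripper_width: 0.121
```

{"method": "carry_out", "body": {
  "rows": [
    [[0, 0, 0, 0.03, -0.0015, 0.015, 0], [0, 0, 0, 0.03, -0.0015, 0.015, 0], [0, 0, 0, 0, 0, 0, 0]]
  ]
}}

```text
time: 8.25
tool_pos: [0.5989, -0.0956, 0.1935]
tool_rot: [0.512, -0.511, -0.488, 0.488]
contact_force: [-2.5, 0.3, 4.2]
gripper_width: 0.124
```

{"method": "carry_out", "body": {
  "rows": [
    [[0, 0, 0, 0.03, -0.0015, 0, 0], [0, 0, 0, 0.03, -0.0015, 0, 0], [0, 0, 0, 0, 0, 0, 0]]
  ]
}}

```text
time: 8.55
tool_pos: [0.6014, -0.0958, 0.1935]
tool_rot: [0.512, -0.511, -0.488, 0.488]
contact_force: [-3.3, -0.5, 4.7]
gripper_width: 0.124
```

{"method": "carry_out", "body": {
  "rows": [
    [[0, 0, 0, 0.03, -0.0015, 0, 0], [0, 0, 0, 0.03, -0.0015, 0, 0], [0, 0, 0, 0, 0, 0, 0]]
  ]
}}

```text
time: 8.85
tool_pos: [0.6031, -0.0958, 0.1936]
tool_rot: [0.513, -0.511, -0.487, 0.489]
contact_force: [-6.5, 1.1, 7.3]
gripper_width: 0.12
```

{"method": "carry_out", "body": {
  "rows": [
    [[0, 0, 0, 0.03, -0.0015, 0, 0], [0, 0, 0, 0.03, -0.0015, 0, 0], [0, 0, 0, 0, 0, 0, 0]]
  ]
}}

```text
time: 9.15
tool_pos: [0.6057, -0.096, 0.1936]
tool_rot: [0.512, -0.511, -0.488, 0.489]
contact_force: [-6.1, 0.5, 6.4]
gripper_width: 0.121
```

```bash
python3 - <<'E'
import st
from st import *
print(Ln(s["tool_pos"]))
f=lambda a:cv2.convertScaleAbs((255*(a/255.)**0.5),alpha=1.2)
v=grab_frame("side");cv2.imwrite("pics/s6r.png",v);crop(f(v),300,150,230,200,3,"pics/s6.png")
E
```

```text
9.15 [ 0.6057 -0.096   0.1936] F [-6.05  0.48  6.45] T [ 0.112  0.968 -0.021] w 10.3
[[0.0468, -0.0029, -0.9989], [0.9989, 0.0004, 0.0468], [0.0002, -1.0, 0.0029]] [-0.28  0.12  1.73 -0.    1.29 -1.8 ]
[13.6 -5. ]
```

View pics/s6.png

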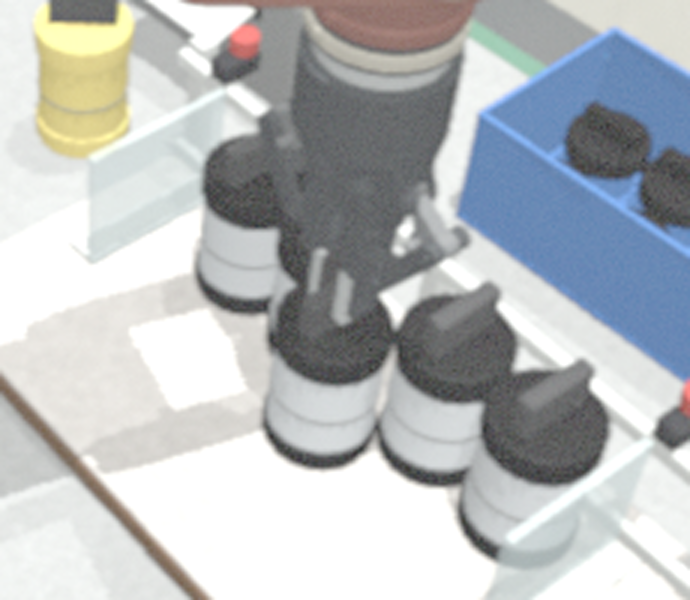

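Upright, touching both neighbours. Row3 has begun to give and the forces are low. Continuing.

{"method": "carry_out", "body": {
  "rows": [
    [[0, 0, 0, 0.03, -0.0015, 0.02, 0], [0, 0, 0, 0.03, -0.0015, 0, 0], [0, 0, 0, 0, 0, 0, 0]]
  ]
}}

```text
time: 9.5
tool_pos: [0.6078, -0.096, 0.1936]
tool_rot: [0.513, -0.511, -0.487, 0.489]
contact_force: [-6.1, -0.5, 4.8]
gripper_width: 0.121
```

{"method": "carry_out", "body": {
  "rows": [
    [[0, 0, 0, 0.03, -0.0015, 0, 0], [0, 0, 0, 0.03, -0.0015, 0, 0], [0, 0, 0, 0, 0, 0, 0]]
  ]
}}

```text
time: 9.8
tool_pos: [0.6104, -0.0961, 0.1936]
tool_rot: [0.512, -0.511, -0.488, 0.489]
contact_force: [-4.8, 0.8, 2.8]
gripper_width: 0.119
```

{"method": "carry_out", "body": {
  "rows": [
    [[0, 0, 0, 0.03, -0.0015, 0, 0], [0, 0, 0, 0.03, -0.0015, 0, 0], [0, 0, 0, 0, 0, 0, 0]]
  ]
}}

```text
time: 10.1
tool_pos: [0.6127, -0.096, 0.1937]
tool_rot: [0.513, -0.51, -0.488, 0.489]
contact_force: [-4.5, 2.0, 2.7]
gripper_width: 0.122
```

{"method": "carry_out", "body": {
  "rows": [
    [[0, 0, 0, 0.03, -0.0015, 0, 0], [0, 0, 0, 0.03, -0.0015, 0, 0], [0, 0, 0, 0, 0, 0, 0]]
  ]
}}

```text
time: 10.4
tool_pos: [0.6146, -0.0953, 0.1937]
tool_rot: [0.514, -0.509, -0.488, 0.489]
contact_force: [-8.2, 4.2, 6.9]
gripper_width: 0.12
```

Fy is rising to +4.2, so the right pair is now solid, at about the lane y I predicted. From here I'll drift left as I go in.

{"method": "carry_out", "body": {
  "rows": [
    [[0, 0, 0, 0.002, 0.04, 0.01, 0], [0, 0, 0, 0.002, 0.04, 0.01, 0], [0, 0, 0, 0, 0, 0, 0]]
  ]
}}

```text
time: 10.7
tool_pos: [0.6158, -0.0933, 0.1938]
tool_rot: [0.512, -0.511, -0.488, 0.488]
contact_force: [0.5, -0.8, -4.1]
gripper_width: 0.12
```

{"method": "carry_out", "body": {
  "rows": [
    [[0, 0, 0, 0.03, 0.015, 0, 0], [0, 0, 0, 0.03, 0.015, 0, 0], [0, 0, 0, 0, 0, 0, 0]]
  ]
}}

```text
time: 11.0
tool_pos: [0.6187, -0.0922, 0.195]
tool_rot: [-0.512, 0.512, 0.488, -0.488]
contact_force: [-0.8, -1.0, -4.2]
gripper_width: 0.121
```

It came about 1 mm off the board, so I'll set it back down and continue.

{"method": "carry_out", "body": {
  "rows": [
    [[0, 0, 0, 0, 0, -0.03, 0], [0, 0, 0, 0, 0, -0.015, 0], [0, 0, 0, 0, 0, 0, 0]]
  ]
}}

```text
time: 11.3
tool_pos: [0.6187, -0.0921, 0.1936]
tool_rot: [-0.511, 0.512, 0.488, -0.488]
contact_force: [-0.1, -1.4, -2.6]
gripper_width: 0.12
```

{"method": "carry_out", "body": {
  "rows": [
    [[0, 0, 0, 0.03, 0.01, 0, 0], [0, 0, 0, 0.03, 0.01, 0, 0], [0, 0, 0, 0, 0, 0, 0]]
  ]
}}

```text
time: 11.6
tool_pos: [0.6211, -0.0912, 0.1936]
tool_rot: [0.512, -0.512, -0.488, 0.488]
contact_force: [-1.1, -0.8, -2.8]
gripper_width: 0.123
```

```bash
python3 - <<'E'
import st
from st import *
print(Ln(s["tool_pos"]))
f=lambda a:cv2.convertScaleAbs((255*(a/255.)**0.5),alpha=1.2)
v=grab_frame("side");cv2.imwrite("pics/s7r.png",v);crop(f(v),300,150,230,200,3,"pics/s7.png")
E
```

```text
11.6 [ 0.6211 -0.0912  0.1936] F [-1.14 -0.82 -2.79] T [-0.116  0.242 -0.004] w 10.5
[[0.0468, 0.0001, -0.9989], [0.9989, 0.0003, 0.0468], [0.0003, -1.0, -0.0001]] [-0.26  0.15  1.7   0.    1.29 -1.79]
[28.8  0.5]
```

View pics/s7.png

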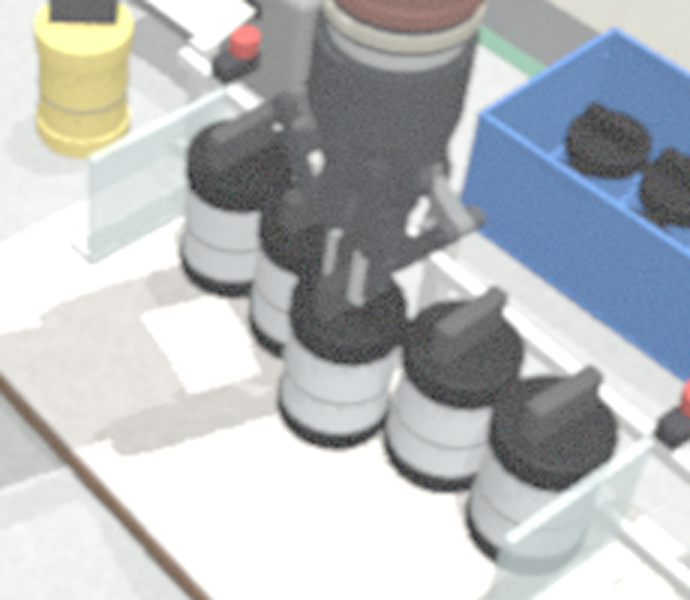

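All are upright. It's now at lane (28.8, 0.5). Continuing in.

{"method": "carry_out", "body": {
  "rows": [
    [[0, 0, 0, 0.03, 0.005, -0.01, 0], [0, 0, 0, 0.03, 0.005, -0.01, 0], [0, 0, 0, 0.03, 0.005, 0, 0], [0, 0, 0, 0, 0, 0, 0]]
  ]
}}

```text
time: 12.05
tool_pos: [0.6248, -0.09, 0.1936]
tool_rot: [0.512, -0.511, -0.489, 0.488]
contact_force: [-4.8, 3.3, 3.0]
gripper_width: 0.121
```

{"method": "carry_out", "body": {
  "rows": [
    [[0, 0, 0, 0.03, 0.004, 0, 0], [0, 0, 0, 0.03, 0.004, 0, 0], [0, 0, 0, 0.03, 0.004, 0, 0], [0, 0, 0, 0, 0, 0, 0]]
  ]
}}

```text
time: 12.45
tool_pos: [0.6283, -0.0891, 0.1936]
tool_rot: [0.512, -0.511, -0.489, 0.488]
contact_force: [-4.6, 3.3, 3.5]
gripper_width: 0.124
```

{"method": "carry_out", "body": {
  "rows": [
    [[0, 0, 0, 0.001, 0.03, 0, 0], [0, 0, 0, 0.03, 0.005, 0, 0], [0, 0, 0, 0.03, 0.003, 0, 0], [0, 0, 0, 0, 0, 0, 0]]
  ]
}}

```text
time: 12.85
tool_pos: [0.631, -0.0882, 0.1935]
tool_rot: [0.512, -0.511, -0.489, 0.488]
contact_force: [-4.1, 3.5, 3.4]
gripper_width: 0.119
```

{"method": "carry_out", "body": {
  "rows": [
    [[0, 0, 0, 0.03, 0.006, 0, 0], [0, 0, 0, 0.03, 0.006, 0, 0], [0, 0, 0, 0, 0, 0, 0]]
  ]
}}

```text
time: 13.15
tool_pos: [0.6334, -0.0876, 0.1935]
tool_rot: [0.512, -0.511, -0.489, 0.488]
contact_force: [-3.9, 4.0, 3.5]
gripper_width: 0.12
```

{"method": "carry_out", "body": {
  "rows": [
    [[0, 0, 0, 0.001, 0.03, 0, 0], [0, 0, 0, 0.001, 0.02, 0, 0], [0, 0, 0, 0, 0, 0, 0]]
  ]
}}

```text
time: 13.45
tool_pos: [0.6338, -0.0869, 0.1935]
tool_rot: [-0.511, 0.513, 0.488, -0.488]
contact_force: [-0.8, -1.7, 4.0]
gripper_width: 0.119
```

```bash
python3 - <<'E'
import st
from st import *
print(Ln(s["tool_pos"]))
f=lambda a:cv2.convertScaleAbs((255*(a/255.)**0.5),alpha=1.2)
v=grab_frame("side");cv2.imwrite("pics/s8r.png",v);crop(f(v),300,150,230,200,3,"pics/s8.png")
E
```

```text
13.45 [ 0.6338 -0.0869  0.1935] F [-0.8  -1.71  4.  ] T [-0.372  0.227  0.028] w 10.1
[[0.047, 0.0023, -0.9989], [0.9989, -0.0017, 0.047], [-0.0015, -1.0, -0.0024]] [-0.25  0.17  1.67 -0.    1.29 -1.78]
[41.3  5.4]
```

View pics/s8.png

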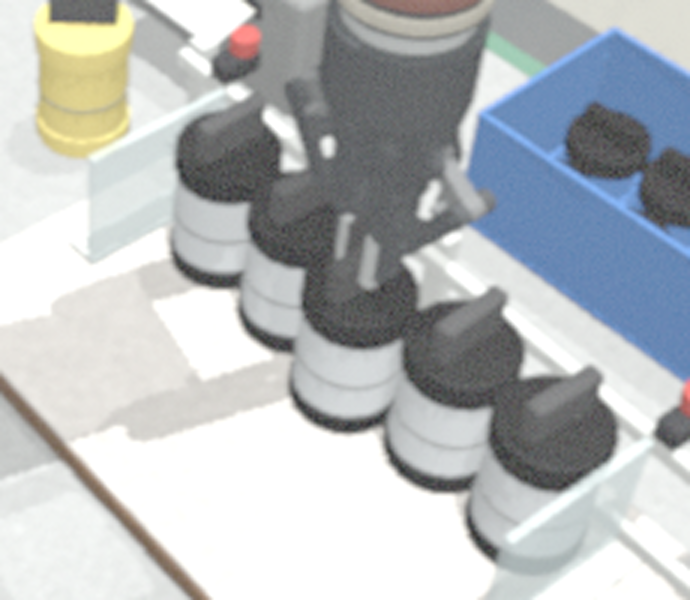

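Good. It's now at lane (41.3, 5.4), Fy has reversed to about -1.7 so it's just moving the left pair, and all five are upright. About 11 mm remain.

{"method": "carry_out", "body": {
  "rows": [
    [[0, 0, 0, 0.03, 0.004, 0, 0], [0, 0, 0, 0.03, 0.004, 0, 0], [0, 0, 0, 0.03, 0.003, 0, 0], [0, 0, 0, 0, 0, 0, 0]]
  ]
}}

```text
time: 13.9
tool_pos: [0.6372, -0.0861, 0.1935]
tool_rot: [-0.511, 0.512, 0.488, -0.488]
contact_force: [-1.8, -1.6, 5.0]
gripper_width: 0.12
```

{"method": "carry_out", "body": {
  "rows": [
    [[0, 0, 0, 0.03, 0.001, 0, 0], [0, 0, 0, 0.03, 0.001, 0, 0], [0, 0, 0, 0.03, 0.001, 0, 0], [0, 0, 0, 0, 0, 0, 0]]
  ]
}}

```text
time: 14.3
tool_pos: [0.6408, -0.0859, 0.1935]
tool_rot: [-0.511, 0.512, 0.488, -0.488]
contact_force: [-1.8, -0.9, 5.9]
gripper_width: 0.119
```

{"method": "carry_out", "body": {
  "rows": [
    [[0, 0, 0, 0.025, -0.001, 0.015, 0], [0, 0, 0, 0.025, -0.001, 0, 0], [0, 0, 0, 0.025, -0.001, 0, 0], [0, 0, 0, 0, 0, 0, 0]]
  ]
}}

```text
time: 14.7
tool_pos: [0.6436, -0.0859, 0.1935]
tool_rot: [-0.511, 0.512, 0.488, -0.488]
contact_force: [-0.8, -1.6, 3.4]
gripper_width: 0.118
```

{"method": "carry_out", "body": {
  "rows": [
    [[0, 0, 0, 0.02, -0.001, 0, 0], [0, 0, 0, 0.02, -0.001, 0, 0], [0, 0, 0, 0, 0, 0, 0]]
  ]
}}

```text
time: 15.0
tool_pos: [0.645, -0.0859, 0.1935]
tool_rot: [-0.511, 0.512, 0.488, -0.488]
contact_force: [-1.8, -2.0, 5.6]
gripper_width: 0.121
```

{"method": "carry_out", "body": {
  "rows": [
    [[0, 0, 0, 0.02, -0.001, 0.01, 0], [0, 0, 0, 0.015, -0.001, 0, 0], [0, 0, 0, 0, 0, 0, 0]]
  ]
}}

```text
time: 15.3
tool_pos: [0.6463, -0.0859, 0.1935]
tool_rot: [0.512, -0.512, -0.488, 0.488]
contact_force: [-1.0, -0.7, 3.6]
gripper_width: 0.12
```

{"method": "carry_out", "body": {
  "rows": [
    [[0, 0, 0, 0.015, -0.001, 0, 0], [0, 0, 0, 0.01, 0, 0, 0], [0, 0, 0, 0, 0, 0, 0]]
  ]
}}

```text
time: 15.6
tool_pos: [0.6473, -0.086, 0.1935]
tool_rot: [0.512, -0.512, -0.488, 0.488]
contact_force: [-2.5, -1.1, 1.9]
gripper_width: 0.123
```

{"method": "carry_out", "body": {
  "rows": [
    [[0, 0, 0, 0.015, -0.001, 0, 0], [0, 0, 0, 0.01, 0, 0, 0], [0, 0, 0, 0, 0, 0, 0]]
  ]
}}

```text
time: 15.9
tool_pos: [0.6483, -0.086, 0.1935]
tool_rot: [0.512, -0.512, -0.488, 0.488]
contact_force: [-0.9, -0.6, 1.9]
gripper_width: 0.119
```

```bash
python3 - <<'E'
import st
from st import *
print(Ln(s["tool_pos"]))
f=lambda a:cv2.convertScaleAbs((255*(a/255.)**0.5),alpha=1.2)
v=grab_frame("side");cv2.imwrite("pics/s9r.png",v);crop(f(v),300,150,230,200,3,"pics/s9.png")
E
```

```text
15.9 [ 0.6483 -0.086   0.1935] F [-0.86 -0.58  1.93] T [-0.241  0.158  0.046] w 10.2
[[0.0469, -0.0001, -0.9989], [0.9989, 0.0001, 0.0469], [0.0001, -1.0, 0.0001]] [-0.25  0.21  1.63  0.    1.3  -1.77]
[55.7  7. ]
```

View pics/s9.png

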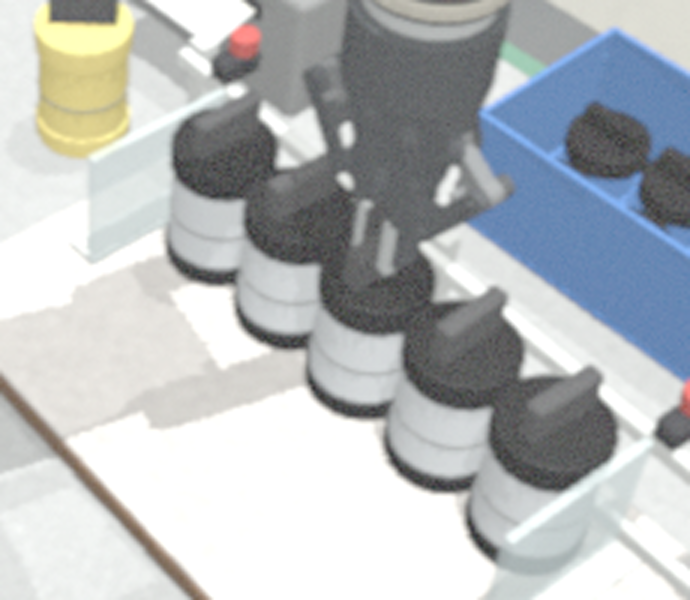

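Aligned with the row in the picture, but I don't feel the rail yet. Small steps until I do.

{"method": "carry_out", "body": {
  "rows": [
    [[0, 0, 0, 0.015, -0.001, 0, 0], [0, 0, 0, 0.01, 0, 0, 0], [0, 0, 0, 0, 0, 0, 0]]
  ]
}}

```text
time: 16.25
tool_pos: [0.6492, -0.0861, 0.1935]
tool_rot: [0.512, -0.511, -0.488, 0.488]
contact_force: [-1.9, -1.0, 2.3]
gripper_width: 0.121
```

{"method": "carry_out", "body": {
  "rows": [
    [[0, 0, 0, 0.015, -0.001, 0, 0], [0, 0, 0, 0.01, 0, 0, 0], [0, 0, 0, 0, 0, 0, 0]]
  ]
}}

```text
time: 16.55
tool_pos: [0.6495, -0.0861, 0.1935]
tool_rot: [0.512, -0.511, -0.487, 0.489]
contact_force: [-6.4, -1.1, 3.6]
gripper_width: 0.125
```

I've felt the rail: x stopped at 0.6495 with Fx -6.4. I'll ease off, look at the state, then open slightly.

{"method": "carry_out", "body": {
  "rows": [
    [[0, 0, 0, -0.012, 0, 0, 0], [0, 0, 0, 0, 0, 0, 0]]
  ]
}}

```text
time: 16.75
tool_pos: [0.6493, -0.086, 0.1935]
tool_rot: [0.512, -0.511, -0.488, 0.488]
contact_force: [-5.3, -1.1, 4.4]
gripper_width: 0.122
```

{"method": "carry_out", "body": {
  "rows": [
    [[0, 0, 0, 0, 0, 0, 16], [0, 0, 0, 0, 0, 0, 20], [0, 0, 0, 0, 0, 0, 26], [0, 0, 0, 0, 0, 0, 30], [0, 0, 0, 0, 0, 0, 30]]
  ]
}}

```text
time: 17.25
tool_pos: [0.6499, -0.0861, 0.1937]
tool_rot: [-0.512, 0.512, 0.488, -0.488]
contact_force: [-0.5, -0.9, 0.4]
gripper_width: 0.353
```

```bash
python3 st.py
```

```text
17.25 [ 0.6499 -0.0861  0.1937] F [-0.47 -0.95  0.39] T [-0.041 -0.041 -0.005] w 30.2
[[0.0468, 0.0003, -0.9989], [0.9989, 0.0001, 0.0468], [0.0001, -1.0, -0.0003]] [-0.25  0.21  1.63  0.    1.3  -1.77]
```

It's free. Rising straight up, then backing clear to look.

{"method": "carry_out", "body": {
  "rows": [
    [[0, 0, 0, 0, 0, 0.2, 30], [0, 0, 0, 0, 0, 0.5, 30], [0, 0, 0, 0, 0, 0.8, 30], [0, 0, 0, 0, 0, 0.9, 30], [0, 0, 0, 0, 0, 0.6, 30]]
  ]
}}

```text
time: 17.75
tool_pos: [0.6504, -0.0863, 0.3177]
tool_rot: [-0.51, 0.513, 0.489, -0.487]
contact_force: [0.8, -0.2, 0.7]
gripper_width: 0.352
```

{"method": "carry_out", "body": {
  "rows": [
    [[0, 0, 0, -0.6, 0, 0, 30], [0, 0, 0, -0.9, 0, 0, 30], [0, 0, 0, -0.9, 0, 0, 30], [0, 0, 0, -0.9, 0, 0, 30], [0, 0, 0, -0.9, 0, 0, 30]]
  ]
}}

```text
time: 18.25
tool_pos: [0.4805, -0.0861, 0.3144]
tool_rot: [-0.511, 0.512, 0.488, -0.488]
contact_force: [0.1, 0.4, 0.9]
gripper_width: 0.353
```

{"method": "carry_out", "body": {
  "rows": [
    [[0, 0, 0, 0, 0.9, 0, 30], [0, 0, 0, 0, 0.9, 0, 30], [0, 0, 0, 0, 0.9, 0, 30], [0, 0, 0, 0, 0.9, 0, 30], [0, 0, 0, 0, 0.9, 0, 30]]
  ]
}}

```text
time: 18.75
tool_pos: [0.4816, 0.0952, 0.3148]
tool_rot: [-0.511, 0.512, 0.489, -0.488]
contact_force: [0.4, 0.3, 0.4]
gripper_width: 0.351
```

```bash
python3 - <<'E'
import st
from st import *
f=lambda a:cv2.convertScaleAbs((255*(a/255.)**0.5),alpha=1.2)
v=grab_frame("side");cv2.imwrite("pics/s10r.png",v);crop(f(v),290,130,250,210,3,"pics/s10.png")
v=grab_frame("top");crop(f(v),280,150,250,150,3,"pics/t10.png")
E
```

```text
18.75 [0.4816 0.0952 0.3148] F [0.41 0.34 0.4 ] T [-0.028 -0.028 -0.044] w 30.0
[[0.0472, 0.0019, -0.9989], [0.9989, 0.0001, 0.0472], [0.0002, -1.0, -0.0019]] [ 0.04 -0.28  1.9   0.    1.52 -1.48]
```

View pics/s10.png

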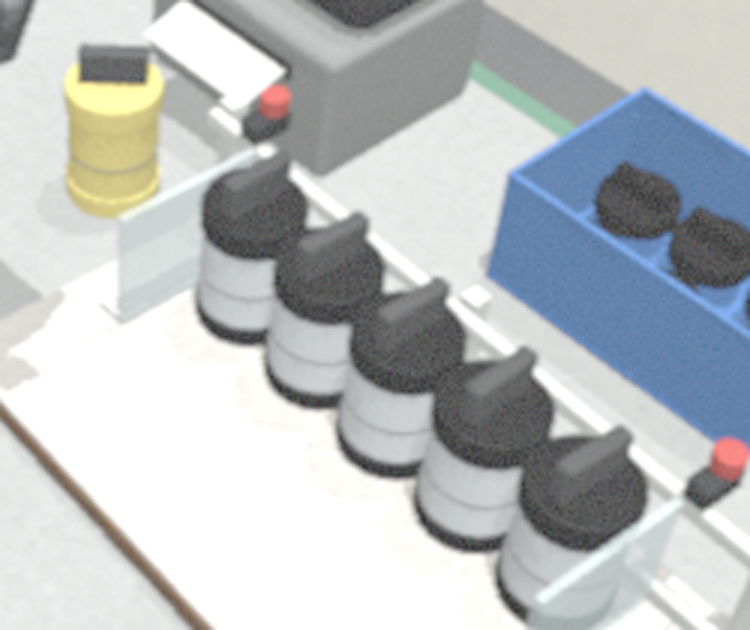

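View pics/t10.png

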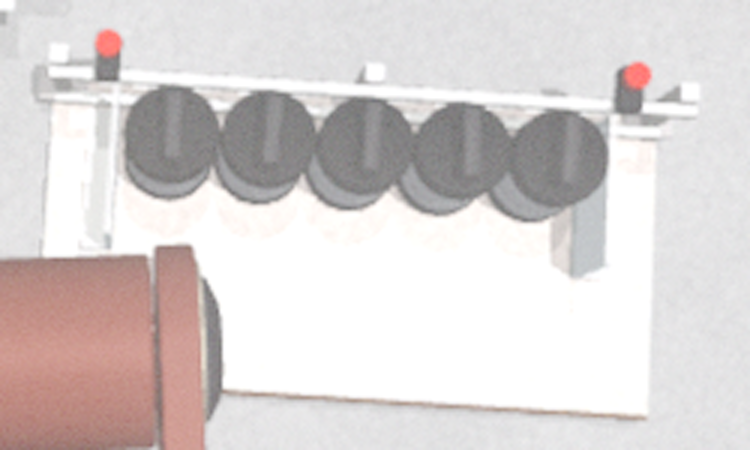

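All five stand upright in an even row with bars parallel. Lid centres in the top crop are (171,134), (268,139), (366,146), (463,151) and (559,159), so the new one sits on the row line. One numeric check, then I'll hand in.

```bash
python3 - <<'E'
from h import *
from plant import job_done
for u,v in [(171,134),(268,139),(366,146),(463,151),(559,159)]: print(Ln(onz("top",280+u/3,150+v/3,.110)))
print(job_done())
E
```

```text
[ 51.7 135.6]
[52.5 71.9]
[52.   7.4]
[ 52.8 -56.3]
[  51.6 -119.4]
the job is handed in; nothing more can be done
None
```

The loose diffuser is in the row between row2 and row3, standing against the back rail with its grip bar pointing to the front. I've let go and handed the job in, at about 19 s on the robot's clock.

- **Sliding in:** I stood it on the board in front of the gap, then slid it in by feel. The right pair stopped solid after about 12 mm, so I drifted left as it went in. The left pair gave about 33 mm.
- **Forces:** At the end of each move the forward force read at most about 8 N and the sideways force at most about 4 N. The press at the rail was about 6 N. These are wrist readings, not direct contact forces, and I did not see peaks between readings.
- **Off the board:** Partway in I eased the downward pressure too far and the diffuser rose about 1 mm off the board for roughly half a second. I set it back down and went on.
- **Final picture:** All five stand upright with parallel bars. Their centres are at lane y of about 136, 72, 7, -56 and -119 mm, and at x of 52 to 53 mm. The new one reads 52.0 mm against the 53 mm expected at the rail, which is within the camera's 2 mm accuracy.
- **Disagreement:** While held against the rail, the gripper's position read about 57 mm, not 53. I put this down to where along the bar it was gripped plus calibration error. The stop I felt and the final picture both agree that it is home.

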